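# Open the coolant valve and take a contact temperature reading on the tilted cooling plate

### The job

First turn the lever of the coolant valve on the bench fully open, to its stop. Then lift the contact thermometer out of its stand and take a reading on the sloping cooling plate: tip inside the ring mark (not the square one), probe square to the plate's surface, pressed lightly so that the sprung tip is pushed in about half-way but does not bottom. Finish while still holding it there, do not let go, and knock nothing over.

Things in the scene. Friction and masses are not known exactly. Their poses are not given: they have to be found in the camera images.
- valve_lever (a joint): Angle of the ball valve's lever about its upright axis: 0 = closed (lever across the pipe), 1.571 = fully open (lever in line with the pipe). Grows as the lever turns anticlockwise seen from above. Stops at both ends; it starts between 0 and 0.35, turns stiffly (about 2 N at the sleeve) and stays where it is left.
- lever_hinge (a point): Point on the lever's upright turning axis, level with the middle of the grey sleeve (104 mm above the bench). The valve is a brass body on a steel pipe bridge 150 mm long (pipe axis 50 mm up, 22 mm thick), with nothing but the valve stem within 20 mm below the lever.
- lever_grip (a point): Middle of the lever's grey plastic sleeve, 67 mm out from the turning axis. The sleeve is a bar 62 mm long (along the lever), 13 mm wide, 20 mm high, from 94 to 114 mm above the bench; the lever ends 98 mm from the axis.
- probe: Contact thermometer, loose, about 0.12 kg: round grey handle 28 mm in diameter and 75 mm long with a steel stem below it (10 mm thick, 60 mm long) ending in a sprung steel tip. Origin at the centre of the handle's underside; z runs up along the handle (handle from z = 0 to 75 mm). It starts upright in the stand, its handle resting on the stand's top.
- probe_tip (a point): Flat end of the sprung tip (8 mm in diameter), on the probe's axis; 80 mm below the handle's underside when the tip is not pressed. Moves with the tip.
- probe_plunger (a joint): How far the sprung tip is pushed into the stem: 0 = fully out, 0.012 m = bottomed. Spring 0.35 N per mm with 0.7 N preload: about 2.8 N at 6 mm, 4.9 N at 12 mm.
- stand: White block 80 x 80 mm, 90 mm high, fixed to the bench, with an upright hole 15 mm wide right through its middle, in which the probe's stem hangs. Origin at the centre of its underside.
- cold_plate: Cooling plate, fixed and rigid: white base, steel top face 170 mm (up the slope) by 210 mm, sloping at 20 degrees, low edge at its front (its -x side, roughly towards the robot). Origin at the centre of its underside; the middle of the face is 75 mm above it. Two thin black outlines, a ring and a square, lie side by side along its y, half-way up the slope.
- ring_spot (a point): Centre of the ring mark (inside diameter 24 mm, outside 30 mm), on the steel face. Its z axis is the outward normal of the face (20 degrees from upright, leaning to the plate's front), its y runs level along the face.
- reagent_bottle: Clear jar with yellow cap, 68 mm in diameter, 130 mm high, standing loose on the bench. Origin at its underside, z up.
- beaker: Clear beaker, 64 mm in diameter, 80 mm high, standing loose and empty. Origin at its underside, z up.
- sample_jar: Small white bottle, 40 mm in diameter, 70 mm high, standing loose. Origin at its underside, z up.

How it is judged (in metres and radians):
On the way, in this order (a step that is already met when the one before it is completed fails the run):
1. the valve lever is turned fully open while the probe is still in its stand (value of joint valve_lever above 1.42 rad and distance of probe from where it was at the start of the episode below 0.03 m), for 0.2 s.
2. the probe is lifted clear of its stand (z of probe_tip in the frame of stand above 0.092 m and contact force between probe and stand below 0.05 N), for 0.05 s.
At the end, for the whole second after the job is handed in: Valve lever over 1.42 rad; gripper holds the probe still, tip centre within 11 mm of the ring centre, axis within 0.15 rad of the plate normal, tip pushed in 2 to 11.2 mm, force on the plate 0.9 to 6 N; bottle, beaker and small jar upright (value of joint valve_lever above 1.42 rad and distance between probe_tip and ring_spot below 0.011 m and angle between the z axis of probe and the z axis of ring_spot, either way round below 0.15 rad and contact force between probe and cold_plate between 0.9 and 6 N and value of joint probe_plunger between 0.002 and 0.0112 m and contact force between probe and the fingers above 1 N and linear speed of probe below 0.02 m/s and angle between each of reagent_bottle, beaker, sample_jar's own z axis and vertical below 0.5 rad); the arm keeps its last pose, push and grip.
It fails at once if the probe is pressed hard on the plate (over 20 N) (contact force between probe and cold_plate above 20 N).
It fails at once if a bottle, beaker or jar is knocked over (angle between any of reagent_bottle, beaker, sample_jar's own z axis and vertical above 0.6 rad).
It also fails if it takes over 61 s, if anything falls off the work surface, if the arm or the gripper's body presses on something with over 40 N, if the wrist force passes 120 N, or if a joint passes its speed limit or range.

### The arm

A 7-joint arm with a two-finger parallel gripper is mounted at the origin on the work surface. World frame = base frame: x ahead of the robot, y to its left, z up, the work surface at z = 0. Lengths are in mm, angles in rad, forces in N, time in s.
With the tool pointing down it reaches from about 400 to 850 mm from the base axis. Payload 4.5 kg.
Tool frame: the origin (TCP) lies on the centre line of the jaws, within the pads' length; the fingertips stand 8 mm ahead of it and the grasp point (between the pads) lies 11 mm behind it; z points along the fingers, y is the direction in which the jaws open and shut (so a half turn about z gives the same grasp; the last joint's range is limited). The gripper opens to 85 mm and grips with 20 to 120 N. Pads are 22 mm wide; open, the fingers measure 114 mm over their backs; the gripper's body (76 mm by 85 mm) begins 54 mm behind the grasp point. The pads swing forward as they close: fully open they stand 13 mm farther back than shut.
Start: joints at [-1.086, 0.689, -0.195, 1.565, 0.157, 0.902, -0.215], TCP at [272.288, 562.594, 239.317] pointing down, gripper open.
Joint ranges: [-3.01, 3.01], [-0.46, 2.08], [-1.47, 1.51], [0.13, 2.56], [-1, 4.14], [0.04, 2.09], [-2.66, 2.66]. Speed limits (rad/s): [2.57, 2.57, 3.14, 3.14, 3.14, 3.14, 3.14].

### API

Orientations are given as a unit quaternion [x, y, z, w].
In Python, from bench import telemetry, get_image, order gives the robot as it stands.
- The arm moves only by the tool arm_command, never from a script. Its arguments are lists of equal length, an entry for each row: "twist": the turn, a rotation vector about the tool's x, y, z in rad, a list of three; "linear": the shift along the tool's x, y, z in mm, a list of three; "jaw": the closure, from 0 (fully open) to 1 (shut). A call has exactly 10 rows; each row shifts and turns the commanded pose from where the row before left it, along the tool's axes as they then stand; what a row does not reach is not made up. A row lasts 1/10 s, in which the tool goes at most 50 mm and 8.59 degrees, less where a joint would pass 70% of its speed; a pose out of reach is approached as far as the arm can. A call is refused whole if a number of a shift passes 50 or a number of a turn 0.15, either way. A call with a gripper value outside its range is refused whole. The fingers move at their own pace and stop on an object; "squeeze" is the grip in N (left out, the last holds). Time passes only in rows, so rows that do not move let the fingers close, or fill a call up. It gives the time, the measured TCP pose, the force and the opening at its end, in the units of the state.
- telemetry.observe(): the state, without advancing time (a new reading comes with each control period).
- get_image(name): name is "side" or "top"; returns a dict with "color" (384x512x3 uint8, blue, green, red), "z_map" (384x512 float32, mm along the optical axis (not along the pixel's ray), 0 where there is no reading), "vertical_fov" (degrees; the focal length in pixels is half the picture's height over the tangent of half this angle, whatever the lens; pixels are square), "cx", "cy" (the principal point, pixels), "k1" (the pictures are not rectified: a ray, as slopes to the right and down, at radius r is drawn at 1 + k1 r^2 times it, then the intrinsics apply), "world_to_cam" (4x4, takes a point from world to camera coordinates). Camera axes: x right, y down, z forward; pixel columns grow to the right and rows downward; lengths in mm; the calibration is good to about 2 mm. A picture is of the moment at which its call begins.
- order.finish_job(): hands the job in, once; it reports no verdict.
The state is a dict: "t": time; "joint_positions": joint angles; "qd": joint speeds; "joint_torque": joint torques, N m; "ee_pos": TCP position; "orientation": TCP orientation; "ft_force": force on the tool from outside, world axes, zero at the start; "ft_torque": the same for the moment, N m; "opening": finger opening in mm.
Only numpy, scipy, OpenCV 4.12 (cv2) and the standard library are available. Lean on these libraries where they do the work, as an engineer would, in place of code of your own. Each camera call takes 0.05 s, during which the arm holds its last target. There are 200 camera calls.

## Working session

There is one attempt and no reset: what is moved stays moved. The work goes in short steps, Python scripts to look and compute and a tool call to move; the robot and the scene stay as the last step left them, time stands still between calls to the robot, and variables do not carry over. Pictures are saved under pics/ and viewed, about 8 in all and at most 12, crops included, and the job is handed in when it is done.

Besides the shell and the picture viewer there is one more tool, called after "Request:" as name(argument=value, ...) on one line, values as JSON. arm_command: Moves the arm, as the interface text tells. Its arguments: {"type":"object","properties":{"twist":{"type":"array"},"linear":{"type":"array"},"jaw":{"type":"array"},"squeeze":{"type":"number"}},"required":["twist","linear","jaw"]}

```bash
mkdir -p pics; ls; cat > h.py <<'E'
import numpy as np, cv2
from bench import telemetry, get_image, order
from scipy.spatial.transform import Rotation as R
def cloud(im):
    h,w=im["z_map"].shape; f=h/2/np.tan(np.radians(im["vertical_fov"])/2)
    K=np.array([[f,0,im["cx"]],[0,f,im["cy"]],[0,0,1.]])
    u,v=np.meshgrid(np.arange(w),np.arange(h))
    p=cv2.undistortPoints(np.stack([u,v],-1).reshape(-1,1,2).astype(np.float64),K,np.array([im["k1"],0,0,0,0.]),None,None).reshape(h,w,2) if 1 else 0
    z=im["z_map"]; c=np.dstack([p*z[...,None],z])
    T=np.linalg.inv(np.array(im["world_to_cam"]))
    W=c@T[:3,:3].T+T[:3,3]; W[z==0]=np.nan
    return W
def snap(n,tag):
    im=get_image(n); cv2.imwrite(f"pics/{tag}.png",im["color"]); np.savez(f"pics/{tag}.npz",W=cloud(im),c=im["color"],T=im["world_to_cam"]); return im
E
python3 - <<'E'
from h import *
for n in("top","side"):
    im=snap(n,n+"0"); print(n,im["k1"],im["vertical_fov"],im["cx"],im["cy"],np.round(np.linalg.inv(im["world_to_cam"]),3).tolist())
s=telemetry.observe();print(s)
E
```

```text
pics
top 0.020553069526666193 50.05689620728363 256.11510634102456 188.18615117951157 [[-0.021, -0.998, 0.054, 479.891], [-1.0, 0.021, 0.004, 14.832], [-0.005, -0.054, -0.999, 987.437], [0.0, 0.0, 0.0, 1.0]]
side -0.09956082717632461 56.23451740234631 259.35796862115694 201.78030027371724 [[0.98, -0.14, 0.138, 407.764], [-0.197, -0.746, 0.636, -535.972], [0.014, -0.651, -0.759, 747.607], [0.0, 0.0, 0.0, 1.0]]
{'t': 0.1, 'joint_positions': array([-1.08622236,  0.68989697, -0.19449318,  1.56621733,  0.15728416,
        0.90248489, -0.21510852]), 'qd': array([ 1.07120965e-03, -2.04333219e-03,  1.75518558e-03, -2.74133230e-03,
       -2.29053412e-04, -1.48766974e-03,  8.40554907e-05]), 'joint_torque': array([-3.49914902e-03, -5.40607345e+01, -1.27101928e+00, -1.58985811e+01,
        9.46345332e-03,  4.47537270e-03, -5.98767372e-06]), 'ee_pos': array([272.0961104 , 562.0488017 , 238.57154803]), 'orientation': array([ 2.23466731e-01,  9.74711221e-01, -8.00619711e-04, -1.21832515e-04]), 'ft_force': array([-0.17058687,  1.14159165,  0.02667565]), 'ft_torque': array([ 0.02592289, -0.05067827,  0.00826958]), 'opening': 85.4067407336959}
```

View pics/top0.png

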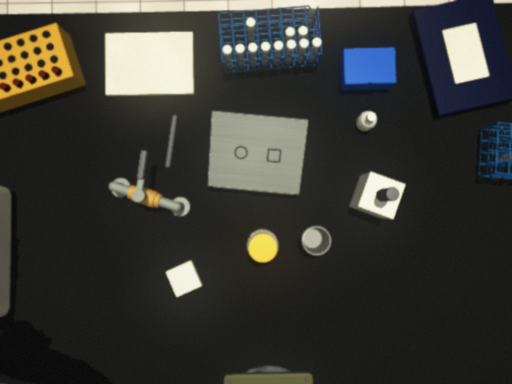

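View pics/side0.png

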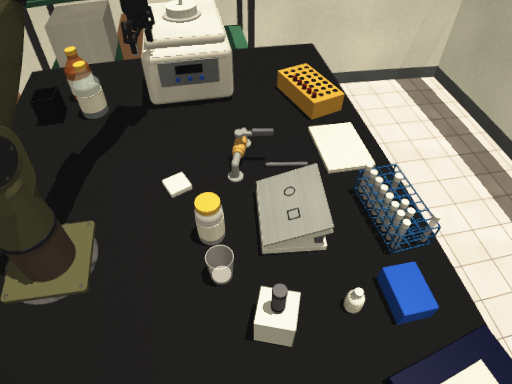

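Top view: valve at about (140,195) with the lever running up to (143,152), ring at (241,152), square at (274,155), stand at (378,195) with the handle at (388,195), bottle (263,246), beaker (316,240), small jar (366,121). The arm isn't in the way.

```bash
python3 - <<'E'
from h import *
np.set_printoptions(precision=1,suppress=True)
d=np.load("pics/top0.npz");W=d["W"];c=d["c"]
def sel(u0,u1,v0,v1,zl,zh):
    w=W[v0:v1,u0:u1].reshape(-1,3);m=(w[:,2]>zl)&(w[:,2]<zh);return w[m]
lv=sel(130,160,140,205,100,125);print("lever n",len(lv));
rows=[(v,np.nanmean([W[v,u] for u in range(130,160) if W[v,u,2]>92],axis=0) ) for v in range(146,206,4) if any(W[v,u,2]>92 for u in range(130,160))]
for r in rows: print(r[0],r[1])
pp=sel(105,192,175,218,45,75);print("pipe",pp.mean(0),np.linalg.svd(pp[:,:2]-pp[:,:2].mean(0),full_matrices=False)[2][0],pp.min(0),pp.max(0))
def ell(p,n):
    q=p[:,:2].astype(np.float32);print(n,len(q),"med",p.mean(0),"minRect",cv2.minAreaRect(q),"circ",cv2.minEnclosingCircle(q))
st=sel(345,410,165,225,85,97);ell(st,"stand top")
h=sel(370,405,180,210,150,180);ell(h,"handle top")
ell(sel(240,285,225,265,110,150),"bottle");ell(sel(298,335,222,258,60,95),"beaker");ell(sel(352,380,105,135,30,90),"jar")
pl=sel(215,302,118,188,35,115)
A=np.c_[pl[:,:2],np.ones(len(pl))];k=np.linalg.lstsq(A,pl[:,2],rcond=None)[0];n=np.array([-k[0],-k[1],1]);n/=np.linalg.norm(n)
print("plate n",n,"tilt",np.degrees(np.arccos(n[2])),cv2.minAreaRect(pl[:,:2].astype(np.float32)),pl.mean(0),pl[:,2].min(),pl[:,2].max())
print((pl[:,2]-A@k).std(), "normal3",np.round(n,4))
g=cv2.cvtColor(c,cv2.COLOR_BGR2GRAY)
for nm,(u0,u1,v0,v1) in dict(ring=(230,252,142,163),sq=(264,285,145,166)).items():
    s=g[v0:v1,u0:u1];m=s<s.mean()-25
    vv,uu=np.nonzero(m);print(nm,m.sum(),uu.min()+u0,uu.max()+u0,vv.min()+v0,vv.max()+v0); w=W[v0:v1,u0:u1][m];print((w.min(0)+w.max(0))/2,w.mean(0),w.max(0)-w.min(0))
b=sel(60,120,60,360,20,400);print("bench",np.nanmedian(W[280:330,80:150,2]))
d2=np.load("pics/side0.npz");W2=d2["W"];
print("side: ring",W2[191,290],"sq",W2[214,293],"handle top",W2[289,281],"lever end",W2[131,268], "bench",W2[330,150])
w=W2[120:185,225:280].reshape(-1,3);w=w[(w[:,2]>92)&(w[:,2]<125)];print(len(w));print(w[np.argsort(w[:,0])][::max(1,len(w)//15)])
E
```

```text
lever n 415
154 [605.6 258.1 112. ]
158 [597.2 258.5 110.6]
162 [588.4 260.3 112.2]
166 [579.9 262.6 111.6]
170 [571.5 263.  110.6]
174 [562.8 264.7 112.2]
178 [554.5 265.2 109. ]
182 [546.4 268.7 102.5]
186 [537.7 269.6 103. ]
190 [529.1 271.5 104.1]
194 [520.5 272.5 104.6]
198 [511.9 272.3 105.3]
pipe [515.7 266.7  59.9] [0.3 0.9] [482.4 189.9  46.3] [551.5 355.4  74.8]
stand top 1083 med [ 507.4 -250.1   89. ] minRect ((507.68280029296875, -254.0401153564453), (80.88948822021484, 80.16725158691406), 68.93863677978516) circ ((508.1294860839844, -254.6232452392578), 55.812660217285156)
handle top 177 med [ 507.6 -252.3  162.7] minRect ((507.909423828125, -253.68368530273438), (27.762027740478516, 27.44532585144043), 19.041776657104492) circ ((507.86907958984375, -254.54283142089844), 15.103360176086426)
bottle 651 med [402.4   7.3 129. ] minRect ((401.96405029296875, 6.812788009643555), (58.24835205078125, 58.104026794433594), 89.87825012207031) circ ((402.14410400390625, 7.0788798332214355), 29.81229591369629)
beaker 202 med [ 408.7 -116.1   74.7] minRect ((411.3989562988281, -111.
[... 548 characters left out ...]
6530101710266
1.6797890605349686 normal3 [-0.3  0.   0.9]
ring 64 234 247 146 158
[nan nan nan] [nan nan nan] [nan nan nan]
sq 74 267 280 149 162
[nan nan nan] [nan nan nan] [nan nan nan]
bench -0.529554725375533
side: ring [613.8  48.9  74.8] sq [602.3 -24.5  74.2] handle top [ 511.7 -254.8  164.1] lever end [599.7 252.6 109.9] bench [ 244.9 -219.2    1.4]
269
[[504.4 267.6  97.5]
 [511.3 256.2  98.4]
 [516.5 269.9 104.7]
 [522.4 271.3 102.7]
 [528.5 273.2 104. ]
 [537.5 258.1 103.8]
 [549.1 259.4  97.4]
 [557.6 258.1  93.6]
 [563.4 258.3 103.5]
 [569.3 258.7 102.3]
 [576.  264.1 111.4]
 [582.7 253.4 104.5]
 [589.3 258.3 110.5]
 [596.8 250.9  97.3]
 [602.4 250.4 100.5]
 [610.8 251.1 113.1]]
```

```bash
cat >> h.py <<'E'
def delta(p,q=None,s=None):
    "shift and turn in the present tool axes to reach p with orientation q"
    s=s or telemetry.observe(); r=R.from_quat(s["orientation"])
    print("tool shift",np.round(r.inv().apply(np.array(p)-s["ee_pos"]),1),"turn",np.round((r.inv()*R.from_quat(q)).as_rotvec(),4) if q is not None else "")
E
python3 - <<'E'
from h import *
np.set_printoptions(precision=4,suppress=True)
d=np.load("pics/top0.npz");W=d["W"];c=d["c"]
w=W[175:218,105:192].reshape(-1,3);w=w[(w[:,2]>50)&(w[:,2]<66)]
print("pipe rect",cv2.minAreaRect(w[:,:2].astype(np.float32)),cv2.fitLine(w[:,:2].astype(np.float32),cv2.DIST_HUBER,0,.01,.01).ravel())
w=W[140:180,130:160].reshape(-1,3);w=w[(w[:,2]>107)&(w[:,2]<122)]
print("sleeve",cv2.minAreaRect(w[:,:2].astype(np.float32)),cv2.boxPoints(cv2.minAreaRect(w[:,:2].astype(np.float32))).tolist())
pl=W[122:185,218:300].reshape(-1,3);pl=pl[pl[:,2]>30]
A=np.c_[pl[:,:2],np.ones(len(pl))];k=np.linalg.lstsq(A,pl[:,2],rcond=None)[0];n=np.array([-k[0],-k[1],1]);n/=np.linalg.norm(n);print("n",n,"k",k)
# ray-plane for ring centroid, using fitted plane
for nm,(u0,u1,v0,v1) in dict(ring=(230,252,142,163),sq=(264,285,145,166)).items():
    g=cv2.cvtColor(c,cv2.COLOR_BGR2GRAY)[v0:v1,u0:u1];m=g<g.mean()-25;vv,uu=np.nonzero(m)
    x=W[v0:v1,u0:u1][m];x=x[~np.isnan(x[:,0])];mid=(x.min(0)+x.max(0))/2;print(nm,mid,x.max(0)-x.min(0),"plane z",mid[:2]@k[:2]+k[2])
delta([576,222,200])
E
```

```text
pipe rect ((517.0281982421875, 272.6689453125), (173.00390625, 37.12137222290039), 72.32140350341797) [  0.318    0.9481 516.3385 267.7475]
sleeve ((582.74658203125, 263.4198913574219), (14.171234130859375, 60.38692092895508), 80.93412017822266) [[551.8138427734375, 261.1803894042969], [611.4464111328125, 251.66519165039062], [613.6793212890625, 265.6593933105469], [554.0467529296875, 275.1745910644531]]
n [-0.3417  0.0383  0.939 ] k [   0.3638   -0.0408 -145.5975]
ring [610.8674  51.8751  75.5   ] [26.0424 29.222  12.8884] plane z 74.54552015284614
sq [601.4183 -21.5756  75.4373] [28.5673 29.2458 18.3392] plane z 74.10339073245433
tool shift [-421.7 -173.6   38.9] turn
```

Request:
arm_command(twist=[[0,0,0],[0,0,0],[0,0,0],[0,0,0],[0,0,0],[0,0,0],[0,0,0],[0,0,0],[0,0,0],[0,0,0]], linear=[[-15,-6,1],[-25,-10,2],[-25,-10,2],[-25,-10,2],[-25,-10,2],[-25,-10,2],[-25,-10,2],[-25,-10,2],[-25,-10,2],[-25,-10,2]], jaw=[1,1,1,1,1,1,1,1,1,1], squeeze=40)

```text
t: 1.1
ee_pos: [447.7, 369.0, 220.0]
orientation: [0.224, 0.975, -0.001, 0.0]
ft_force: [0.5, 0.7, -0.3]
opening: 0.3
```

Request:
arm_command(twist=[[0,0,0],[0,0,0],[0,0,0],[0,0,0],[0,0,0],[0,0,0],[0,0,0],[0,0,0],[0,0,0],[0,0,0]], linear=[[-25,-10,2],[-25,-10,2],[-25,-10,2],[-25,-10,2],[-25,-10,2],[-25,-10,2],[-20,-10,2],[-12,-8,2],[0,0,0],[0,0,0]], jaw=[1,1,1,1,1,1,1,1,1,1])

```text
t: 2.1
ee_pos: [575.6, 222.5, 204.2]
orientation: [0.223, 0.975, 0.0, -0.001]
ft_force: [-0.7, 1.5, 0.1]
opening: 0.2
```

Request:
arm_command(twist=[[0,0,0],[0,0,0],[0,0,0],[0,0,0],[0,0,0],[0,0,0],[0,0,0],[0,0,0],[0,0,0],[0,0,0]], linear=[[0,0,10],[0,0,15],[0,0,15],[0,0,15],[0,0,15],[0,0,15],[0,0,10],[0,0,10],[0,0,0],[0,0,0]], jaw=[1,1,1,1,1,1,1,1,1,1])

```text
t: 3.1
ee_pos: [576.5, 222.3, 99.4]
orientation: [0.223, 0.975, 0.0, 0.0]
ft_force: [0.5, 0.5, -0.3]
opening: -0.1
```

```bash
python3 - <<'E'
from h import *
im=snap("side","s1"); cv2.imwrite("pics/s1c.png",cv2.resize(im["color"][60:240,170:340],None,fx=3,fy=3,interpolation=cv2.INTER_CUBIC))
H=np.array([516.5,273.8]); s=telemetry.observe(); p=s["ee_pos"];r=R.from_quat(s["orientation"])
X=r.as_matrix()
# way: box 22 (tool x) by 29 (tool y) pushing the lever, touching near radius 70
for th in np.radians([-9,6,21,36,51,61,66,71.5,74]):
    u=np.array([np.cos(th),np.sin(th)]);n=np.array([-u[1],u[0]])
    sup=11*abs(n@X[:2,0])+14.5*abs(n@X[:2,1])
    q=np.r_[H+70*u-n*(6.5+sup),p[2]]
    print(round(np.degrees(th),1),np.round(q,1),"d tool",np.round(r.inv().apply(q-p),1)); p=q
E
```

```text
-9.0 [582.  239.6  99.7] d tool [ 2.8 17.8  0. ]
6.0 [588.7 256.6  99.7] d tool [ 1.4 18.3  0. ]
21.0 [590.6 276.1  99.7] d tool [ 6.7 18.3  0. ]
36.0 [586.7 296.3  99.7] d tool [12.4 16.5  0. ]
51.0 [576.5 315.3  99.7] d tool [17.4 12.7  0. ]
61.0 [566.4 326.2  99.7] d tool [13.8  5.4 -0. ]
66.0 [561.4 330.4  99.7] d tool [ 6.4  1.7 -0. ]
71.5 [557.  334.1  99.7] d tool [ 5.5  1.3 -0. ]
74.0 [554.8 335.6  99.7] d tool [ 2.6  0.5 -0. ]
```

View pics/s1c.png

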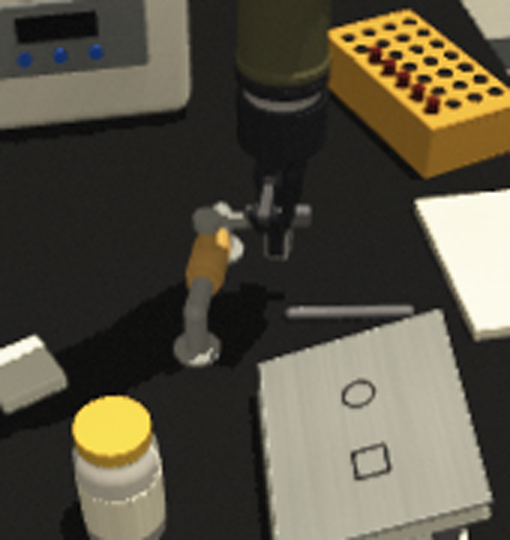

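The closed fingers, at crop (278,240), stand just on the −y side of the sleeve, at (290,215). Next I push the lever round.

Request:
arm_command(twist=[[0,0,0],[0,0,0],[0,0,0],[0,0,0],[0,0,0],[0,0,0],[0,0,0],[0,0,0],[0,0,0],[0,0,0]], linear=[[1,9,0],[2,9,0],[1,9,0],[1,9,0],[3,9,0],[4,9,0],[6,8,0],[6,8,0],[8,7,0],[9,6,0]], jaw=[1,1,1,1,1,1,1,1,1,1])

```text
t: 4.15
ee_pos: [575.6, 315.5, 99.4]
orientation: [0.224, 0.975, 0.0, 0.0]
ft_force: [0.3, -2.9, -0.8]
opening: -0.1
```

Request:
arm_command(twist=[[0,0,0],[0,0,0],[0,0,0],[0,0,0],[0,0,0],[0,0,0],[0,0,0],[0,0,0],[0,0,0],[0,0,0]], linear=[[7,3,0],[7,2,0],[3,1,0],[3,1,0],[3,1,0],[3,0,0],[1,0,0],[0,0,0],[0,0,0],[0,0,0]], jaw=[1,1,1,1,1,1,1,1,1,1])

```text
t: 5.15
ee_pos: [557.7, 332.4, 99.6]
orientation: [0.224, 0.974, 0.0, 0.002]
ft_force: [5.7, -4.1, -1.6]
opening: -0.1
```

```bash
python3 - <<'E'
from h import *
s=telemetry.observe();print(s["ee_pos"],s["ft_force"])
d=snap("side","s2");cv2.imwrite("pics/s2c.png",cv2.resize(d["color"][60:240,170:340],None,fx=3,fy=3,interpolation=cv2.INTER_CUBIC))
E
```

```text
[557.66639026 332.36943018  99.61243773] [ 5.71923993 -4.12096758 -1.63042515]
```

View pics/s2c.png

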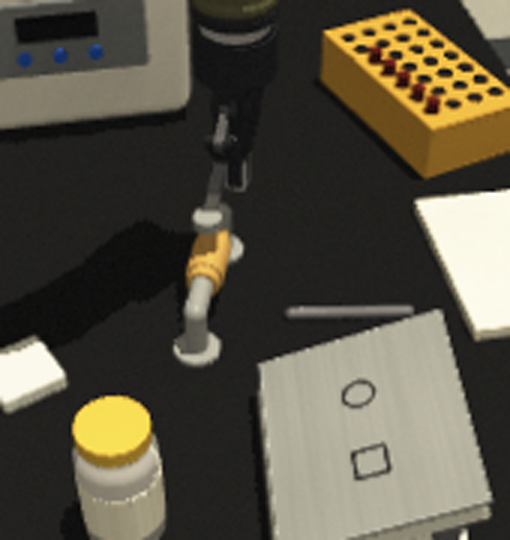

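The lever at crop (215,165) now lies in line with the pipe. The measured x lags the command by about 3 mm and the force is up to 7 N, so it seems to be at the stop. I'll press slightly more to confirm, then back off and rise.

Request:
arm_command(twist=[[0,0,0],[0,0,0],[0,0,0],[0,0,0],[0,0,0],[0,0,0],[0,0,0],[0,0,0],[0,0,0],[0,0,0]], linear=[[2,0,0],[2,0,0],[0,0,0],[0,0,0],[0,0,0],[0,0,0],[0,0,0],[0,0,0],[0,0,0],[0,0,0]], jaw=[1,1,1,1,1,1,1,1,1,1])

```text
t: 6.2
ee_pos: [557.4, 332.4, 99.8]
orientation: [0.225, 0.974, 0.001, 0.005]
ft_force: [11.0, -4.2, -4.2]
opening: 0.0
```

Request:
arm_command(twist=[[0,0,0],[0,0,0],[0,0,0],[0,0,0],[0,0,0],[0,0,0],[0,0,0],[0,0,0],[0,0,0],[0,0,0]], linear=[[-5,0,0],[-10,0,0],[-10,0,0],[0,0,-10],[0,0,-20],[0,0,-30],[0,0,-30],[0,0,-30],[0,0,-20],[0,0,0]], jaw=[1,1,1,1,1,1,1,1,1,1])

```text
t: 7.2
ee_pos: [574.9, 326.4, 243.6]
orientation: [0.223, 0.975, 0.003, 0.002]
ft_force: [0.6, -0.3, 0.6]
opening: 0.2
```

```bash
python3 - <<'E'
from h import *
im=snap("top","t3");W=cloud(im)
w=W[150:215,80:175].reshape(-1,3);w=w[(w[:,2]>100)&(w[:,2]<118)&(w[:,1]>300)]
print(len(w),cv2.minAreaRect(w[:,:2].astype(np.float32)) if len(w) else 0)
import math
q=R.from_matrix(np.array([[0,1,0],[1,0,0],[0,0,-1.]])).as_quat();print(q)
delta([508,-254,260],q)
E
```

```text
207 ((537.4370727539062, 332.0309143066406), (68.47352600097656, 13.007282257080078), 70.70845794677734)
[0.70710678 0.70710678 0.         0.        ]
tool shift [-192.9 -550.5  -20.4] turn [ 3.9000e-03 -1.0000e-03  1.1205e+00]
```

The lever now points at 70.7° and the pipe at about 71.5°. It didn't move under 11 N, so it is fully open. Next, to the probe.

Request:
arm_command(twist=[[0,0,0],[0,0,0],[0,0,0],[0,0,0],[0,0,0],[0,0,0],[0,0,0],[0,0,0],[0,0,0],[0,0,0]], linear=[[-6,-18,-1],[-10,-29,-2],[-10,-29,-2],[-10,-29,-2],[-10,-29,-2],[-10,-29,-2],[-10,-29,-2],[-10,-29,-2],[-10,-29,-2],[-10,-29,-2]], jaw=[1,1,1,1,1,1,1,1,1,1])

```text
t: 8.25
ee_pos: [537.2, 30.5, 257.3]
orientation: [0.223, 0.975, -0.0, -0.001]
ft_force: [0.3, 0.5, -0.8]
opening: 0.3
```

Request:
arm_command(twist=[[0,0,0],[0,0,0],[0,0,0],[0,0,0],[0,0,0],[0,0,0],[0,0,0],[0,0,0],[0,0,0],[0,0,0]], linear=[[-10,-29,0],[-10,-29,0],[-10,-29,0],[-10,-29,0],[-10,-29,0],[-10,-29,0],[-10,-29,0],[-10,-29,0],[-10,-25,0],[-7,-14,0]], jaw=[1,1,1,1,1,1,1,1,1,1])

```text
t: 9.25
ee_pos: [506.2, -256.9, 257.1]
orientation: [0.225, 0.974, -0.0, -0.001]
ft_force: [0.9, -1.3, 0.3]
opening: 0.0
```

Request:
arm_command(twist=[[0,0,0.12],[0,0,0.13],[0,0,0.13],[0,0,0.13],[0,0,0.13],[0,0,0.13],[0,0,0.13],[0,0,0.12],[0,0,0.1],[0,0,0]], linear=[[0,0,0],[0,0,0],[0,0,0],[0,0,0],[0,0,0],[0,0,0],[0,0,0],[0,0,0],[0,0,0],[0,0,0]], jaw=[0,0,0,0,0,0,0,0,0,0])

```text
t: 10.25
ee_pos: [507.8, -253.2, 257.6]
orientation: [0.707, 0.708, -0.0, -0.001]
ft_force: [-0.1, -0.7, -1.1]
opening: 85.1
```

```bash
python3 - <<'E'
from h import *
im=snap("side","s4");W=cloud(im)
w=W[270:320,255:305].reshape(-1,3);w=w[(w[:,2]>160)&(w[:,2]<172)]
if len(w)>3: print("handle top side",len(w),cv2.minAreaRect(w[:,:2].astype(np.float32)),w.mean(0))
w=W[280:350,245:310].reshape(-1,3);w=w[(w[:,2]>86)&(w[:,2]<94)]
print("stand top side",len(w),cv2.minAreaRect(w[:,:2].astype(np.float32)))
s=telemetry.observe();print(s["ee_pos"],s["orientation"],s["joint_positions"],s["opening"])
delta([508,-254,114],[.70710678,.70710678,0,0])
E
```

```text
handle top side 186 ((508.5071105957031, -256.93829345703125), (26.43454933166504, 26.781749725341797), 76.01738739013672) [ 508.8537923  -257.65430924  163.75518426]
stand top side 1245 ((508.5542907714844, -256.47479248046875), (81.27495574951172, 80.29644012451172), 67.59729766845703)
[ 507.79973432 -253.44348464  257.67164682] [ 7.05869735e-01  7.08341260e-01 -3.18427989e-05 -7.58508375e-04] [ 0.35772349  0.5874479   0.04039527  1.72711452 -0.03106877  0.82907361
  0.41587247] 85.40104497114673
tool shift [ -0.7   0.4 143.7] turn [-0.0011 -0.001   0.0035]
```

Request:
arm_command(twist=[[0,0,0],[0,0,0],[0,0,0],[0,0,0],[0,0,0],[0,0,0],[0,0,0],[0,0,0],[0,0,0],[0,0,0]], linear=[[-2,0,10],[0,0,20],[0,0,20],[0,0,20],[0,0,20],[0,0,20],[0,0,15],[0,0,11],[0,0,7],[0,0,0]], jaw=[0,0,0,0,0,0,0,0,0,0])

```text
t: 11.3
ee_pos: [507.3, -256.4, 114.4]
orientation: [0.707, 0.707, -0.0, -0.001]
ft_force: [0.6, 0.6, 0.6]
opening: 85.4
```

Request:
arm_command(twist=[[0,0,0],[0,0,0],[0,0,0],[0,0,0],[0,0,0],[0,0,0],[0,0,0],[0,0,0],[0,0,0],[0,0,0]], linear=[[0,0,0],[0,0,0],[0,0,0],[0,0,0],[0,0,0],[0,0,0],[0,0,0],[0,0,0],[0,0,0],[0,0,0]], jaw=[1,1,1,1,1,1,1,1,1,1], squeeze=60)

```text
t: 12.3
ee_pos: [508.2, -256.8, 115.9]
orientation: [0.707, 0.707, 0.0, 0.001]
ft_force: [-0.7, -0.1, 5.7]
opening: 26.7
```

Request:
arm_command(twist=[[0,0,0],[0,0,0],[0,0,0],[0,0,0],[0,0,0],[0,0,0],[0,0,0],[0,0,0],[0,0,0],[0,0,0]], linear=[[0,0,-4],[0,0,-8],[0,0,-15],[0,0,-18],[0,0,-20],[0,0,-20],[0,0,-20],[0,0,-20],[0,0,-15],[0,0,-5]], jaw=[1,1,1,1,1,1,1,1,1,1])

```text
t: 13.3
ee_pos: [508.3, -257.0, 262.1]
orientation: [0.707, 0.707, 0.001, 0.001]
ft_force: [0.2, -0.5, -1.6]
opening: 27.0
```

```bash
python3 - <<'E'
from h import *
im=snap("side","s5");cv2.imwrite("pics/s5c.png",cv2.resize(im["color"][150:370,200:380],None,fx=2.6,fy=2.6,interpolation=cv2.INTER_CUBIC))
s=telemetry.observe();print(s["ee_pos"],s["orientation"],s["ft_force"])
E
```

```text
[ 508.27019625 -256.94873881  261.88340652] [7.07145368e-01 7.07067052e-01 4.83184245e-04 1.17454789e-03] [ 0.08447651  0.26399937 -0.1380218 ]
```

View pics/s5c.png

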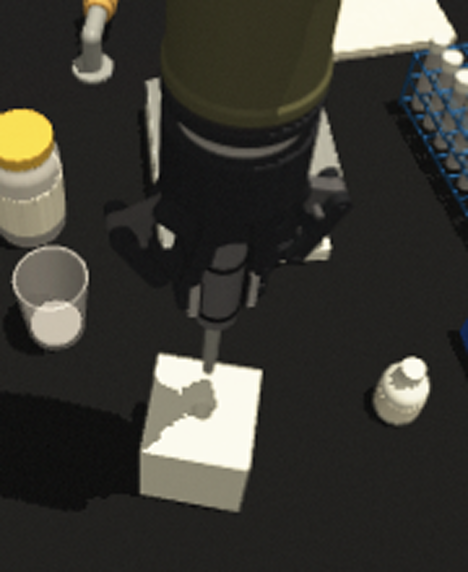

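The probe hangs straight in the jaws, its tip clear above the stand at crop (210,370). Now the ring from the side view, the stem axis, and the target.

```bash
python3 - <<'E'
from h import *
np.set_printoptions(precision=3,suppress=True)
d=np.load("pics/side0.npz");W=d["W"];c=d["c"]
for nm,(u0,u1,v0,v1) in dict(ring=(281,299,183,200),sq=(284,304,205,223)).items():
    g=cv2.cvtColor(c,cv2.COLOR_BGR2GRAY)[v0:v1,u0:u1];m=g<np.median(g)-25
    x=W[v0:v1,u0:u1][m];x=x[~np.isnan(x[:,0])];print(nm,len(x),(x.min(0)+x.max(0))/2,x.mean(0),x.max(0)-x.min(0))
w=W[170:250,258:330].reshape(-1,3);w=w[(w[:,2]>45)&(w[:,2]<105)&(abs(w[:,0]-606)<65)&(abs(w[:,1]-15)<80)]
A=np.c_[w[:,:2],np.ones(len(w))];k=np.linalg.lstsq(A,w[:,2],rcond=None)[0];n=np.array([-k[0],-k[1],1]);print("n side",n/np.linalg.norm(n),"z at 611,51",k@[611,51,1])
d=np.load("pics/s5.npz");W=d["W"]
w=W[270:300,270:292].reshape(-1,3);w=w[(abs(w[:,0]-508)<25)&(abs(w[:,1]+257)<25)&(w[:,2]>110)]
for z in range(140,240,10):
    q=w[(w[:,2]>z)&(w[:,2]<=z+10)]
    if len(q):print(z,len(q),q.mean(0))
print("lowest",np.sort(w[:,2])[:5])
n=np.array([-.339,.041,.94]);n/=np.linalg.norm(n);x=np.array([.122,.992,0]);x-=n*(x@n);x/=np.linalg.norm(x)
M=np.c_[x,np.cross(-n,x),-n];q=R.from_matrix(M).as_quat();tip=np.array([611.5,51,75.])
print(q)
s=telemetry.observe();r=R.from_quat(s["orientation"])
for h in (60,):
    p=tip+n*(105.9+h);print(p);delta(p,q)
E
```

```text
ring 51 [611.83   51.472  76.162] [611.276  50.64   74.602] [27.64  31.468 14.902]
sq 68 [603.156 -22.896  74.039] [603.103 -23.483  74.927] [30.264 33.129 14.177]
n side [-0.338  0.041  0.94 ] z at 611,51 74.10292661679381
150 5 [ 509.134 -259.185  158.09 ]
160 15 [ 508.16  -258.821  165.59 ]
170 9 [ 508.322 -259.623  176.465]
180 17 [ 507.693 -259.336  184.835]
190 15 [ 508.634 -260.406  194.443]
200 18 [ 508.478 -259.659  205.24 ]
210 15 [ 507.688 -259.447  214.854]
220 2 [ 509.148 -261.122  220.304]
230 14 [ 504.238 -266.326  238.137]
lowest [155.622 156.605 159.107 159.213 159.904]
[0.738 0.653 0.115 0.13 ]
[555.266  57.801 230.93 ]
tool shift [314.8  46.9  30.8] turn [-0.346 -0.02   0.121]
```

Request:
arm_command(twist=[[0,0,0],[0,0,0],[0,0,0],[0,0,0],[0,0,0],[0,0,0],[0,0,0],[0,0,0],[0,0,0],[0,0,0]], linear=[[8,1,0],[16,2,0],[24,4,0],[27,4,0],[27,4,0],[27,4,0],[27,4,0],[27,4,0],[27,4,2],[27,4,2]], jaw=[1,1,1,1,1,1,1,1,1,1])

```text
t: 14.35
ee_pos: [541.9, -16.6, 255.3]
orientation: [0.706, 0.708, -0.0, -0.001]
ft_force: [0.7, -0.1, -1.6]
opening: 27.0
```

Request:
arm_command(twist=[[0,0,0],[0,0,0],[0,0,0],[0,0,0],[-0.03,0,0.02],[-0.06,0,0.02],[-0.08,-0.01,0.02],[-0.08,-0.01,0.02],[-0.06,0,0.02],[-0.03,0,0.02]], linear=[[27,4,4],[25,4,5],[17,2,5],[9,2,4],[0,0,2],[0,0,2],[0,0,2],[0,0,0],[0,0,0],[0,0,0]], jaw=[1,1,1,1,1,1,1,1,1,1])

```text
t: 15.35
ee_pos: [552.8, 58.7, 231.5]
orientation: [0.738, 0.654, 0.112, 0.126]
ft_force: [0.1, 0.3, -2.5]
opening: 26.7
```

```bash
cat > tgt.py <<'E'
from h import *
np.set_printoptions(precision=3,suppress=True)
n=np.array([-.339,.041,.94]);n/=np.linalg.norm(n);x=np.array([.122,.992,0]);x-=n*(x@n);x/=np.linalg.norm(x)
q=R.from_matrix(np.c_[x,np.cross(-n,x),-n]).as_quat();tip=np.array([611.5,51,75.])
s=telemetry.observe();r=R.from_quat(s["orientation"]);z=r.as_matrix()[:,2]
T=s["ee_pos"]+105.9*z
print("pos",s["ee_pos"],"tilt err",np.arccos(-z@n),"F",s["ft_force"],"normal F",s["ft_force"]@n,"tip above plate (free)",(T-tip)@n,"open",s["opening"])
E
python3 - <<'E'
from tgt import *
delta(tip+n*(105.9+15),q)
E
```

```text
pos [552.779  58.676 231.459] tilt err 0.009499039742989655 F [ 0.134  0.32  -2.512] normal F -2.3937204035349566 tip above plate (free) 61.38032141085154 open 26.73891728098195
tool shift [-0.6  2.7 46.4] turn [-0.009  0.     0.001]
```

Request:
arm_command(twist=[[-0.009,0,0],[0,0,0],[0,0,0],[0,0,0],[0,0,0],[0,0,0],[0,0,0],[0,0,0],[0,0,0],[0,0,0]], linear=[[0,1,4],[0,1,8],[-1,1,8],[0,0,8],[0,0,8],[0,0,6],[0,0,4],[0,0,0],[0,0,0],[0,0,0]], jaw=[1,1,1,1,1,1,1,1,1,1])

```text
t: 16.35
ee_pos: [573.4, 55.2, 190.4]
orientation: [0.737, 0.653, 0.116, 0.13]
ft_force: [-0.4, -0.2, -2.4]
opening: 26.6
```

```bash
python3 - <<'E'
from tgt import *
delta(tip+n*(105.9+15),q)
im=snap("side","s6");cv2.imwrite("pics/s6c.png",cv2.resize(im["color"][130:260,230:350],None,fx=4.5,fy=4.5,interpolation=cv2.INTER_CUBIC))
# project ring centre, tip
f=192/np.tan(np.radians(im["vertical_fov"])/2);K=np.array([[f,0,im["cx"]],[0,f,im["cy"]],[0,0,1]]);V=np.array(im["world_to_cam"])
P=np.array([tip,T,s["ee_pos"]+26*z]);px=cv2.projectPoints(P,cv2.Rodrigues(V[:3,:3])[0],V[:3,3],K,np.array([im["k1"],0,0,0]))[0].reshape(-1,2);print("crop px ring,tip,underside",(px-[230,130])*4.5)
E
```

```text
pos [573.378  55.216 190.38 ] tilt err 0.0015800100612703856 F [-0.394 -0.248 -2.389] normal F -2.122241314537964 tip above plate (free) 15.641381801931033 open 26.616054005869515
tool shift [ 0.4 -3.3  0.6] turn [ 0.002 -0.001  0.001]
crop px ring,tip,underside [[265.204 272.103]
 [263.804 253.461]
 [222.481 157.534]]
```

View pics/s6c.png

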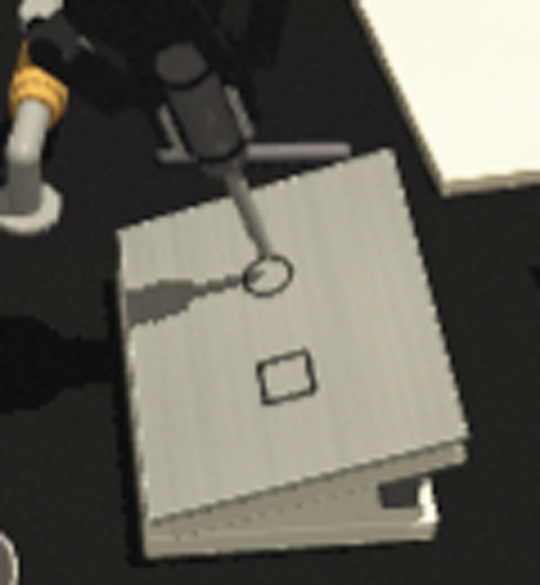

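The tip ends at about crop (265,257), above the upper edge of the ring at (268,275), as projected. I shift y by −3 mm and approach slowly.

Request:
arm_command(twist=[[0,0,0],[0,0,0],[0,0,0],[0,0,0],[0,0,0],[0,0,0],[0,0,0],[0,0,0],[0,0,0],[0,0,0]], linear=[[0,-1,2],[0,-2,3],[0,0,4],[0,0,3],[0,0,2],[0,0,2],[0,0,2],[0,0,1],[0,0,0],[0,0,0]], jaw=[1,1,1,1,1,1,1,1,1,1])

```text
t: 17.4
ee_pos: [576.9, 54.7, 171.3]
orientation: [0.737, 0.653, 0.115, 0.13]
ft_force: [-0.6, 1.1, 0.1]
opening: 26.8
```

```bash
python3 - <<'E'
from tgt import *
delta(tip+n*(105.9-6),q)
im=snap("side","s7")
F=[]
import time
for i in range(8): get_image("top");F.append(telemetry.observe()["ft_force"]@n)
print(np.round(F,2),np.mean(F))
E
```

```text
pos [576.886  54.675 171.285] tilt err 0.0010234705716749006 F [-0.599  1.066  0.065] normal F 0.3077338799968775 tip above plate (free) -3.5180004108859073 open 26.83767731641163
tool shift [ 0.5 -0.2  2.5] turn [ 0.001 -0.     0.001]
[ 0.69 -0.28  1.26  0.59  1.33  1.29  0.27  0.72] 0.7350385310109646
```

Contact force is about 2–2.9 N, and the geometry gives 3.5 mm of compression. I'll go 2 mm further.

Request:
arm_command(twist=[[0,0,0],[0,0,0],[0,0,0],[0,0,0],[0,0,0],[0,0,0],[0,0,0],[0,0,0],[0,0,0],[0,0,0]], linear=[[0,0,1],[0,0,1],[0,0,0],[0,0,0],[0,0,0],[0,0,0],[0,0,0],[0,0,0],[0,0,0],[0,0,0]], jaw=[1,1,1,1,1,1,1,1,1,1])

```text
t: 18.85
ee_pos: [577.7, 54.7, 169.4]
orientation: [0.737, 0.653, 0.115, 0.13]
ft_force: [-1.8, 0.3, 0.6]
opening: 26.7
```

```bash
python3 - <<'E'
from tgt import *
delta(tip+n*(105.9-6),q)
im=snap("side","s8");cv2.imwrite("pics/s8c.png",cv2.resize(im["color"][130:260,230:350],None,fx=4.5,fy=4.5,interpolation=cv2.INTER_CUBIC))
F=[];Z=[]
for i in range(16):
    get_image("top");o=telemetry.observe();F.append(o["ft_force"]@n);Z.append((o["ee_pos"]+105.9*R.from_quat(o["orientation"]).as_matrix()[:,2]-tip)@n)
print(np.mean(F),np.std(F),"depth",np.mean(Z))
E
```

```text
pos [577.658  54.676 169.444] tilt err 0.0005088548395841007 F [-1.841  0.314  0.63 ] normal F 1.229452405201491 tip above plate (free) -5.510050093970586 open 26.709597921734307
tool shift [ 0.4 -0.3  0.5] turn [ 0.    -0.     0.001]
1.4113196014884415 0.37519567711281226 depth -5.501476924641249
```

View pics/s8c.png

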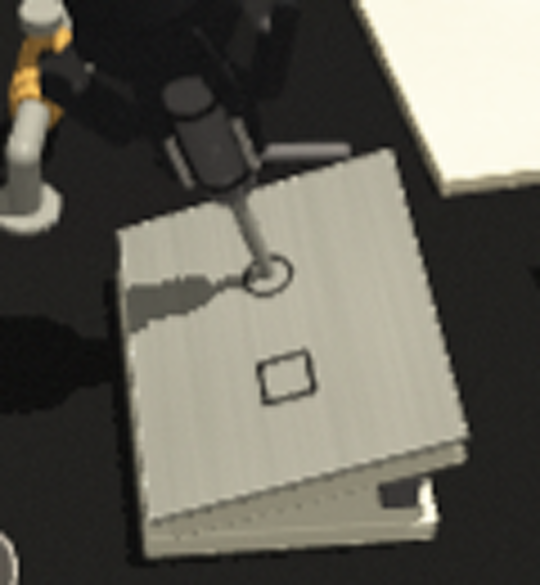

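The tip at crop (267,271) sits inside the ring. The force rose 0.68 N over the last 2 mm, which matches the spring rate, so it isn't bottomed. Handing in.

```bash
python3 -c "
from bench import order;print(order.finish_job())"
```

```text
the job is handed in; nothing more can be done
None
```

I turned the valve lever fully open, lifted the probe from its stand, and handed in with the gripper still holding it on the ring mark. No verdict was reported.

- **Valve:** The lever ended at 70.7° and the pipe measured about 71.5°. It did not move when I pushed it harder against the stop (about 11 N along x).
- **Tip position:** In the last picture the tip is inside the ring. By calculation it is within about 1 mm of the ring centre, and the two cameras agree on that centre to about 1 mm.
- **Angle:** The probe axis is less than 0.01 rad from the measured plate normal.
- **Pressure:** The tip is pushed in about 5.5 mm by geometry. The spring adds about 0.35 N per mm, and the last 2 mm added 0.68 N, so the tip has not bottomed.
- **Contact force:** I estimate 2.6 to 3.6 N. The spread is because the force reading before contact was noisy and lower than the probe's weight alone would explain.
- **Other objects:** The arm's path kept clear of the bottle, beaker and small jar. I did not measure them again at the end.

The hand-in was at roughly 20 s of the 61 s allowed.

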